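Roll a vial into the reader and hold the cam lever at full lift

TASK

A sample vial is lying on the feed deck of the vial reader. Push it so that it rolls along the deck into the orange cradle in front of the black read head; it must roll over and must not be picked up. Then swing the red-knobbed cam lever up to its highest lift, where the lever stands straight up, and keep holding the knob there with the gripper: the lever is sprung and falls back if let go, so finish while still holding it, and leave the other glassware where it stands.

Things in the scene. Friction and masses are not known exactly. Their poses are not given: they have to be found in the camera images.
- reader: vial reader, fixed. Origin on the bench below the cradle's middle; x along the deck toward the read head (roughly away from the robot), y left, z up. Level aluminium deck x -155 to -19 mm, top 38 mm high; side rails, inner faces y +-38, 8 mm above the deck; 4 mm lip at the near end, x -152. Black read head behind the cradle, x 18 to 64, y +-42, top 79 mm, stops the vial.
- sample_vial: loose glass vial, brown sample, white cap, 27 mm diameter, 61 mm long, about 24 g, lying across the deck between the rails. Origin at the centre of its bottom end (at the left, +y of the reader); z runs along it to the cap; x and y lie across it and turn as it rolls (85 mm a full turn), y up at the start.
- vial_mid (a point): the middle of the vial on its axis (30.5 mm from its bottom end). 51.5 mm above the bench while the vial lies on the deck, 48 mm when it lies in the lowered cradle, 57 mm at full lift.
- cradle_seat (a point): fixed point of the reader where vial_mid lies when the vial is in the lowered cradle (48 mm above the bench; reader x = 0, y = 0). Axes as the reader's.
- cradle (a joint): lift of the cradle in m: 0 lowered, 0.0095 at highest. Steel plate with two orange bars, 8 mm diameter, lying across the deck direction, 22 mm apart, tops level with the deck when lowered; the vial drops 4 mm between them. Rests on the lever's cam: lift = 16 mm x (cos(q - 1.15) - 0.41), q the lever angle.
- cam_lever (a joint): lever angle in rad: 0 at rest, leaning 1.15 rad (66 deg) from upright toward the deck's near end (-x of the reader); grows as it is raised; 1.15 is straight up, the highest lift; its stop is at 1.75, where the cradle has sunk again. A spring pulls it back to 0, 0.15 to 0.25 N m (2 N at the knob).
- lever_hinge (a point): fixed point on the hinge axis of the lever, in the plane in which the knob swings: reader x = 0, y = -95 mm, 16 mm above the bench. The hinge axis is the reader's y axis. Axes as the reader's.
- lever_knob (a point): centre of the red drum knob (24 mm diameter, 24 mm long between its flat ends, which face along the hinge axis) at the end of the lever's 8 mm rod, 120 mm from lever_hinge; 65 mm above the bench at rest, 136 mm when upright. Can be pinched from above with the fingers closing along the reader's y axis; the knob then turns between the fingers as the lever swings.
- amber_vial: bystander: upright vial with amber sample and white cap, 27 mm diameter, 61 mm high, origin under its foot.
- small_beaker: bystander: small clear beaker, 49x56 mm, 62 mm high, origin under its foot.

How it is judged:
On the way, in this order (a step that is already met when the one before it is completed fails the run):
1. the vial has rolled: it has turned at least 115 degrees about its own axis (angle between sample_vial's own y axis and vertical above 2 rad), for 0.02 s.
2. the vial lies in the lowered cradle (distance between vial_mid and cradle_seat below 0.012 m and x of vial_mid in the frame of cradle_seat above -0.005 m and z of vial_mid in the frame of cradle_seat below 0.002 m and value of joint cam_lever below 0.2 rad), for 0.2 s.
At the end, for the whole second after the job is handed in: the lever is held by the gripper's fingers (over 0.5 N) within 0.19 rad (11 degrees) of upright, the cradle is within 0.4 mm of its highest lift (9.5 mm), and the vial lies at rest in the raised cradle, within 12 mm of its middle, untouched by the robot (value of joint cradle above 0.0091 m and value of joint cam_lever between 0.96 and 1.34 rad and contact force between the fingers and cam_lever above 0.5 N and horizontal distance between vial_mid and cradle_seat below 0.012 m and z of vial_mid in the frame of cradle_seat between 0.007 and 0.012 m and not (contact force between the arm and sample_vial above 0.05 N) and not (contact force between the fingers and sample_vial above 0.05 N) and linear speed of sample_vial below 0.02 m/s); the arm keeps its last pose, push and grip.
It fails at once if the vial is picked up (its middle more than 75 mm above the bench) (height (world z) of vial_mid above 0.075 m).
It fails at once if the vial falls off the deck (height (world z) of vial_mid below 0.035 m).
It fails at once if a bystander is disturbed (moved more than 30 mm) (distance of any of amber_vial, small_beaker from where it was at the start of the episode above 0.03 m).
It also fails if it takes over 48 s, if anything falls off the work surface, if the arm or the gripper's body presses on something with over 40 N, if the wrist force passes 120 N, or if a joint passes its speed limit or range.

ROBOT

A 6-joint arm with a two-finger parallel gripper is mounted at the origin on a cart in front of the work surface, level with it; the furniture and walls round the work are solid. World frame = base frame: x ahead of the robot, y to its left, z up, the work surface at z = 0. Lengths are in m, angles in rad, forces in N, time in s.
With the tool pointing down it reaches from about 0.375 to 0.975 m from the base axis. Payload 3.8 kg.
Tool frame: the origin (TCP) lies on the front face of the gripper's body, between the roots of the fingers; the fingertips stand 73 mm ahead of it and the grasp point (between the pads) lies 54 mm ahead of it (finger_overhang is the distance from the TCP to the fingertips, in m); z points along the fingers, y is the line along which they close (so a half turn about z gives the same grasp; the last joint's range is limited). The gripper opens to 85 mm and grips with 20 to 120 N. Pads are 22 mm wide; open, the fingers measure 114 mm over their backs; the gripper's body (76 mm by 85 mm) begins 54 mm behind the grasp point. The pads swing forward as they close: fully open they stand 13 mm farther back than shut.
Start: joints at [1.102, 0.264, 1.604, -0, 1.274, -0.037], TCP at [0.282, 0.613, 0.304] pointing down, gripper open.
Joint ranges: [-2.63, 2.63], [-0.94, 2.18], [0.31, 2.57], [-1.31, 4.45], [0, 2.66], [-2.55, 2.55]. Speed limits (rad/s): [2.57, 2.57, 3.14, 3.14, 3.14, 3.14].

INTERFACE

Orientations are given as a rotation vector (axis times angle).
In Python, from workcell import * gives the robot as it stands. The module is installed in compiled form; this text tells all that it offers.
- The arm moves only by the shell command python3 -m pendant 'ROWS' [OPENING]. ROWS is text: rows parted by semicolons, each of 4 numbers parted by spaces: the shift along the tool's x, y, z each as a share of 400 mm, from -1 to 1, then the turn about the tool's z as a share of pi rad, from -1 to 1. In form: x y z spin; .... A call has 1 to 20 rows; each row is the pose to reach, as a shift and turn from the pose commanded when the call began, along the tool's axes at that moment, turning the shorter way round; what a row does not reach only later rows make up. A row lasts 1/10 s, in which the tool goes at most 50 mm and 8.59 degrees, less where a joint would pass 70% of its speed; a pose out of reach is approached as far as the arm can. A call with a number of a shift or a turn outside -1 to 1 is refused whole. A call with a gripper value outside its range is refused whole. OPENING is the finger opening in mm, from 0 to 85.4, set as the call begins (- or left out, the last holds). The fingers move at their own pace and stop on an object; the grip force is fixed at half the most. Time passes only in rows, so rows that repeat a pose let the fingers close. It gives the time, the measured TCP pose, the force, the opening and the grip force at its end, in the units of the state.
- sense(): the state, without advancing time (a new reading comes with each control period).
- get_image(name): name is "scene" or "top" or "wrist"; returns the picture (480x640x3 uint8, blue, green, red); there is no depth.
- calibration(name): a dict with "fx", "fy", "cx", "cy" (pixels), "distortion" ([k1, k2, p1, p2, k3] as OpenCV has them; the pictures are not rectified), "R" (3x3) and "t" (3): a world point X has camera coordinates R X + t. Camera axes: x right, y down, z forward; pixel columns grow to the right and rows downward; lengths in m; the calibration is good to about 2 mm. A picture is of the moment at which its call begins: read the wrist's pose just before it. calibration takes no time and is no camera call; for the wrist camera it gives the pose at the moment of the call.
- sign_off(): hands the job in; it is judged then, once.
Trained networks look in the newest picture that a camera, given by its name, has taken for a name from the list of things; names that differ only in an ending like _2 or _b are one class to them, and where a whole thing is asked for, a point or a joint stands for the part that bears it (a point fixed in the world has none). Each returns a list of dicts, best first, with "score" (0 to 1); they miss things now and then, are a little off and sometimes report something else, mostly with a low value. They report only what shows in the picture. A call takes as long as a camera call.
- outline_of(camera, label): "mask" (480x640 bool, what is visible of it) and "point" ([column, row] in pixels, amid what is visible of it).
The state is a dict: "time_s": time; "joint_positions": joint angles; "qd": joint speeds; "joint_efforts": joint torques, N m; "tcp_pos": TCP position; "tool_rot": TCP orientation; "force": force on the tool from outside, world axes, zero at the start; "torque": the same for the moment, N m; "width": finger opening in m; "finger_force": force on a finger pad.
Only numpy, scipy, OpenCV 4.12 (cv2) and the standard library are available. Lean on these libraries where they do the work, as an engineer would, in place of code of your own. Each camera call takes 0.05 s, during which the arm holds its last target. There are 200 camera calls.

## Working session

There is one attempt and no reset: what is moved stays moved. The work goes in short steps, Python scripts to look and compute and a shell command to move; the robot and the scene stay as the last step left them, time stands still between calls to the robot, and variables do not carry over. Pictures are saved under pics/ and viewed, at most 10 in all, crops included, and the job is handed in when it is done.

```bash
mkdir -p pics
python3 - <<'E'
from workcell import *
import cv2
s=sense();print(s)
for n in("scene","top"):
    im=get_image(n);cv2.imwrite(f"pics/{n}0.png",im)
    c=calibration(n);print(n,c)
    for l in("reader","sample_vial","lever_knob","cradle","amber_vial","small_beaker"):
        for o in outline_of(n,l)[:2]:print(n,l,round(o["score"],2),o["point"],o["mask"].sum())
E
```

```text
{'time_s': 0.0, 'joint_positions': array([ 1.10208324e+00,  2.64768081e-01,  1.60539309e+00, -2.22335230e-05,
        1.27367050e+00, -3.68987981e-02]), 'qd': array([-6.75536612e-04,  4.91908824e-04,  4.02528195e-05,  7.79965103e-04,
       -7.71738044e-04, -7.19077061e-04]), 'joint_efforts': array([-6.69016226e-04, -5.15091527e+01, -3.67324305e+01,  9.08064339e-05,
        1.28497003e-02,  2.22126420e-05]), 'tcp_pos': array([0.28224971, 0.61252984, 0.30254146]), 'tool_rot': array([-0.67290872, -3.06812605,  0.00341301]), 'force': array([ 0.62716934, -0.14504585,  0.71644643]), 'torque': array([ 0.01782503, -0.02697382,  0.05148744]), 'finger_force': 0.0, 'width': 0.08561381199677545}
scene {'fx': 480.1575235935287, 'fy': 480.1575235935287, 'cx': 316.0229374296239, 'cy': 234.0518248158253, 'distortion': array([0.02858031, 0.        , 0.        , 0.        , 0.        ]), 'R': array([[-0.50665419, -0.86206689, -0.01192493],
       [-0.52913615,  0.32184472, -0.78513114],
       [ 0.68067354, -0.39148007, -0.61921473]]), 't': array([0.44426988, 0.29875699, 0.59197591])}
scene reader 0.68 [364.8, 249.2] 6937
scene sample_vial 0.64 [373.3, 255.6] 523
scene lever_knob 0.83 [417.9, 233.4] 422
scene cradle 0.58 [354.2, 230.7] 337
scene amber_vial 0.9 [226.8, 267.2] 432
scene small_beaker 0.77 [252.8, 305.0] 1187
top {'fx': 442.25968886430724, 'fy': 442.25968886430724, 'cx': 315.9953203861445, 'cy': 234.085052529907, 'distortion': array([-0.04859804,  0.        ,  0.        ,  0.        ,  0.        ]), 'R': array([[ 0.00784568, -0.99912151, -0.04116622],
       [-0.99441082, -0.00346088, -0.10552317],
       [ 0.105288  ,  0.04176404, -0.99356439]]), 't': array([0.18073414, 0.54877919, 0.84182311])}
top reader 0.67 [358.5, 230.5] 6502
top sample_vial 0.73 [352.1, 264.8] 409
top lever_knob 0.73 [400.5, 249.5] 534
top cradle 0.68 [357.9, 217.4] 643
top amber_vial 0.79 [241.7, 200.5] 202
top small_beaker 0.8 [233.8, 263.9] 535
```

```bash
cat > h.py <<'E'
import numpy as np, cv2
from workcell import *
def K(c): return np.array([[c["fx"],0,c["cx"]],[0,c["fy"],c["cy"]],[0,0,1]])
def onz(c,p,z):
    u=cv2.undistortPoints(np.array([[p]],float),K(c),c["distortion"])[0,0]
    d=c["R"].T@np.array([*u,1]); o=-c["R"].T@c["t"]
    return o+d*(z-o[2])/d[2]
def proj(c,X): return cv2.projectPoints(np.atleast_2d(X).astype(float),cv2.Rodrigues(c["R"])[0],c["t"],K(c),c["distortion"])[0][:,0]
E
python3 - <<'E'
from h import *
a=[cv2.resize(cv2.imread("pics/top0.png")[150:330,200:470],None,fx=2.9,fy=2.9,interpolation=cv2.INTER_CUBIC)]
cv2.imwrite("pics/topc.png",a[0])
b=cv2.resize(cv2.imread("pics/scene0.png")[170:370,190:460],None,fx=2.9,fy=2.9,interpolation=cv2.INTER_CUBIC)
cv2.imwrite("pics/scenec.png",b)
P={"sample_vial":(.0515),"lever_knob":.065,"cradle":.036,"amber_vial":.045,"small_beaker":.04}
Q={"top":{"sample_vial":(352.1,264.8),"lever_knob":(400.5,249.5),"cradle":(357.9,217.4),"amber_vial":(241.7,200.5),"small_beaker":(233.8,263.9)},
"scene":{"sample_vial":(373.3,255.6),"lever_knob":(417.9,233.4),"cradle":(354.2,230.7),"amber_vial":(226.8,267.2),"small_beaker":(252.8,305)}}
for n in Q:
    c=calibration(n)
    for l in P: print(n,l,onz(c,Q[n][l],P[l]).round(4))
E
```

```text
top sample_vial [0.4868 0.1134 0.0515]
top lever_knob [0.5157 0.0228 0.065 ]
top cradle [0.5808 0.1013 0.036 ]
top amber_vial [0.6129 0.3313 0.045 ]
top small_beaker [0.4875 0.3448 0.04  ]
scene sample_vial [0.485  0.1126 0.0515]
scene lever_knob [0.481  0.0174 0.065 ]
scene cradle [0.5779 0.0896 0.036 ]
scene amber_vial [0.5978 0.3435 0.045 ]
scene small_beaker [0.497  0.3405 0.04  ]
```

View pics/topc.png

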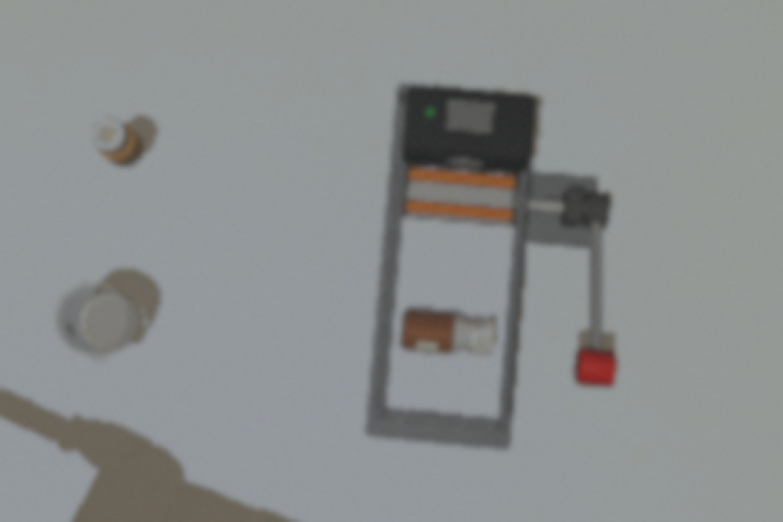

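View pics/scenec.png

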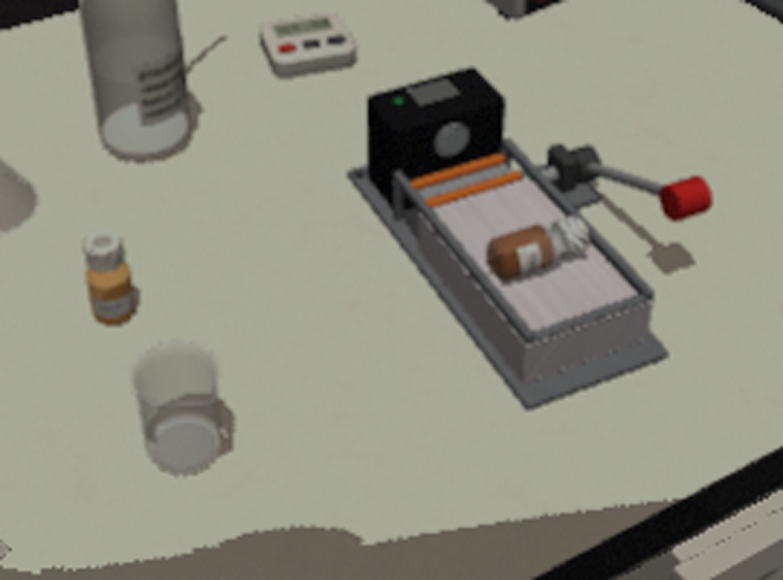

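```bash
cat > fit.py <<'E'
from h import *
from scipy.optimize import least_squares
im={n:cv2.imread(f"pics/{n}0.png") for n in("top","scene")}
C={n:calibration(n) for n in im}
def red(i):
    b,g,r=[i[...,k].astype(int) for k in range(3)]
    m=((r>90)&(g<0.4*r)&(b<0.4*r)).astype('uint8')
    n,l,st,ce=cv2.connectedComponentsWithStats(m); k=1+st[1:,4].argmax(); return ce[k],st[k,4]
o={"top":np.array([200,150]),"scene":np.array([190,170])}
t,s=lambda x,y:("top",np.array([x,y])/2.9+o["top"]),lambda x,y:("scene",np.array([x,y])/2.9+o["scene"])
L=[(*t(462,180),(11,0,36)),(*t(460,211),(-11,0,36)),(*t(403,88),(64,42,79)),(*t(538,97),(64,-42,79)),
(*t(388,408),(-150,38,42)),(*t(502,418),(-150,-38,42)),
(*s(460,171),(11,0,36)),(*s(475,190),(-11,0,36)),(*s(369,97),(64,42,79)),(*s(476,70),(64,-42,79)),(*s(503,97),(18,-42,79))]
for n in im:
    p,a=red(im[n]);print(n,"knob px",p,a); L.append((n,p,(-109.6,-95,65)))
def W(q,X):
    c,s_=np.cos(q[2]),np.sin(q[2]);X=np.array(X)/1000
    return np.array([q[0]+c*X[0]-s_*X[1],q[1]+s_*X[0]+c*X[1],X[2]])
f=lambda q:np.concatenate([proj(C[n],W(q,X))[0]-p for n,p,X in L])
r=least_squares(f,[.585,.1,-.05],loss="soft_l1",x_scale=[.1,.1,.1]);q=r.x
print(q.round(4));print(f(q).reshape(-1,2).round(1).tolist())
for l in [(-109.6,-95,65),(0,-95,136),(0,0,48)]:print(l,W(q,l).round(4))
c,s_=np.cos(q[2]),np.sin(q[2])
for n,p in(("top",(352.1,264.8)),("scene",(373.3,255.6))):
    v=onz(C[n],p,.0515)[:2]-q[:2]; print("vial reader",(c*v[0]+s_*v[1]).round(4),(-s_*v[0]+c*v[1]).round(4))
E
python3 fit.py
```

```text
top knob px [405.04901961 276.41176471] 102
scene knob px [428.         236.57017544] 114
[ 0.5795  0.0988 -0.0757]
[[0.3, 0.5], [0.1, 0.8], [1.8, -0.6], [-0.4, -0.4], [0.1, 2.2], [0.2, 2.1], [-1.6, -0.3], [-1.2, -0.6], [-1.9, -1.2], [-1.0, -2.8], [1.5, -0.4], [1.3, 1.1], [-1.4, 1.2]]
(-109.6, -95, 65) [0.463  0.0124 0.065 ]
(0, -95, 136) [0.5723 0.0041 0.136 ]
(0, 0, 48) [0.5795 0.0988 0.048 ]
vial reader -0.0935 0.0075
vial reader -0.0953 0.0066
```

```bash
cat > go.py <<'E'
import sys
from h import *
from scipy.spatial.transform import Rotation as R
q=np.array(eval(open("pose.txt").read()))
def W(X):
    c,s=np.cos(q[2]),np.sin(q[2]); X=np.array(X)/1000
    return np.array([q[0]+c*X[0]-s*X[1],q[1]+s*X[0]+c*X[1],X[2]])
def rows(X,spin=0):
    """reader point (mm) for TCP -> shares"""
    s=sense(); T=R.from_rotvec(s["tool_rot"])
    d=T.inv().apply(W(X)-s["tcp_pos"])/.4
    ya=T.as_matrix()[:,1]; a=np.arctan2(ya[1],ya[0])
    e=(np.pi/2+q[2]-a+np.pi)%(2*np.pi)-np.pi
    return d.round(4), round(-e/np.pi,4), s["time_s"], s["width"]
if __name__=="__main__":
    for a in sys.argv[1:]: print(a,rows(eval(a)))
E
echo "[.5795,.0988,-.0757]">pose.txt
python3 go.py "(-134,12,250)" "(-134,12,117)"
```

```text
(-134,12,250) (array([-0.888 , -0.9456,  0.1347]), np.float64(-0.1134), 0.7, 0.08550223881773376)
(-134,12,117) (array([-0.888 , -0.9456,  0.4672]), np.float64(-0.1134), 0.7, 0.08550223881773376)
```

```bash
python3 -m pendant '-0.888 -0.9456 0.1347 -0.1134;-0.888 -0.9456 0.1347 -0.1134;-0.888 -0.9456 0.1347 -0.1134;-0.888 -0.9456 0.1347 -0.1134;-0.888 -0.9456 0.1347 -0.1134;-0.888 -0.9456 0.1347 -0.1134;-0.888 -0.9456 0.1347 -0.1134;-0.888 -0.9456 0.1347 -0.1134;-0.888 -0.9456 0.1347 -0.1134;-0.888 -0.9456 0.1347 -0.1134;-0.888 -0.9456 0.1347 -0.1134;-0.888 -0.9456 0.1347 -0.1134;-0.888 -0.9456 0.1347 -0.1134;-0.888 -0.9456 0.1347 -0.1134' 10
python3 - <<'E'
from go import *
c=calibration("wrist");i=get_image("wrist");cv2.imwrite("pics/w1.png",i)
np.save("w1.npy",np.array([c],dtype=object))
print(rows((-134,12,117)))
qq=[("knob",(-109.6,-95,65)),("bars",(11,0,36)),("bars",(-11,0,36)),("headFL",(18,42,79)),("headFR",(18,-42,79)),("vial",(-94,7,51.5))]
for n,X in qq:print(n,proj(c,W(X)).round(0))
for o in outline_of("wrist","sample_vial")[:1]:print(o["score"],o["point"],onz(c,o["point"],.0515))
for o in outline_of("wrist","lever_knob")[:1]:print(o["score"],o["point"],onz(c,o["point"],.065))
E
```

```text
time_s: 2.1
tcp_pos: [0.4467, 0.1217, 0.2502]
tool_rot: [0.117, 3.139, 0.001]
force: [0.0, 0.1, -0.0]
width: 0.0097
finger_force: 0.0
(array([-0.0005, -0.0027,  0.3331]), np.float64(0.0005), 2.15, 0.009791514573958732)
knob [[170. 270.]]
bars [[302. 383.]]
bars [[301. 362.]]
headFL [[352. 425.]]
headFR [[248. 425.]]
vial [[309. 283.]]
0.81 [306.7, 277.6] [0.48185428 0.1118109  0.0515    ]
0.79 [181.8, 278.7] [0.47027209 0.01989042 0.065     ]
```

View pics/w1.png

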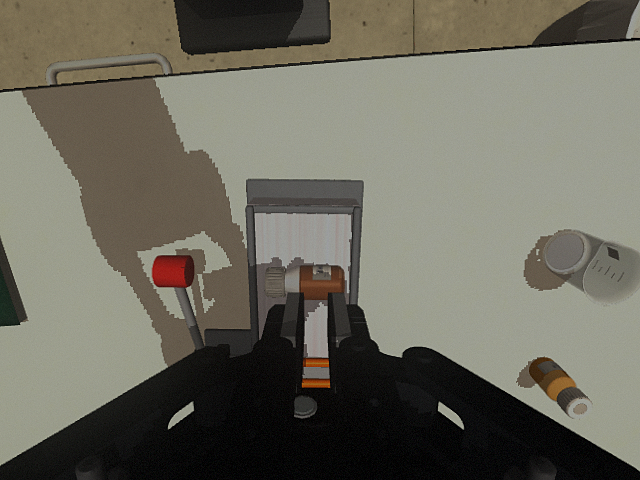

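```bash
python3 -m pendant '0 0 0.1 0;0 0 0.2 0;0 0 0.28 0;0 0 0.333 0;0 0 0.333 0;0 0 0.333 0' 10
python3 - <<'E'
from go import *
c=calibration("wrist");i=get_image("wrist");cv2.imwrite("pics/w2.png",i)
s=sense();print(s["tcp_pos"],s["force"])
i=get_image("scene");cv2.imwrite("pics/s2.png",cv2.resize(i[170:330,260:460],None,fx=3,fy=3))
print(rows((-24,12,117)))
E
```

```text
time_s: 2.85
tcp_pos: [0.4467, 0.1215, 0.1171]
tool_rot: [-0.117, -3.139, 0.0]
force: [0.2, -0.3, 0.7]
width: 0.0101
finger_force: 0.0
[0.44734758 0.12148797 0.11783426] [0.18434494 0.58779881 0.24405417]
(array([-0.2729, -0.0017,  0.0035]), np.float64(0.0003), 2.95, 0.01010665800791879)
```

View pics/s2.png

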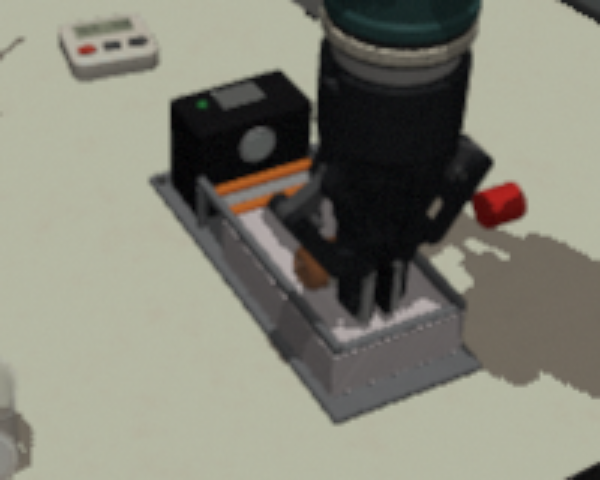

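```bash
python3 -m pendant '-0.0125 0 0 0;-0.025 0 0 0;-0.0375 0 0 0;-0.05 0 0 0;-0.0625 0 0 0;-0.075 0 0 0;-0.0875 0 0 0;-0.1 0 0 0;-0.1125 0 0 0;-0.125 0 0 0;-0.1375 0 0 0;-0.15 0 0 0;-0.1625 0 0 0;-0.175 0 0 0;-0.1875 0 0 0;-0.2 0 0 0;-0.2125 0 0 0;-0.225 0 0 0;-0.2375 0 0 0;-0.25 0 0 0' 10
python3 - <<'E'
from go import *
i=get_image("scene");j=get_image("top")
for n in("scene","top"):
    c=calibration(n)
    for o in outline_of(n,"sample_vial")[:1]:print(n,o["score"],o["point"],onz(c,o["point"],.048)-W((0,0,48)))
cv2.imwrite("pics/s3.png",np.hstack([cv2.resize(i[170:330,290:420],None,fx=3,fy=3),cv2.resize(j[170:330,300:430],None,fx=3,fy=3)]))
print(rows((-24,12,117)))
E
```

```text
time_s: 4.95
tcp_pos: [0.5469, 0.1133, 0.1168]
tool_rot: [-0.119, -3.139, 0.0]
force: [-0.7, -0.7, -0.1]
width: 0.0102
finger_force: 0.0
scene 0.56 [339.2, 231.3] [-9.49138238e-04  2.50499465e-02  4.16333634e-17]
(array([-0.0249,  0.0001, -0.0007]), np.float64(0.0), 5.15, 0.010056655294935017)
```

View pics/s3.png

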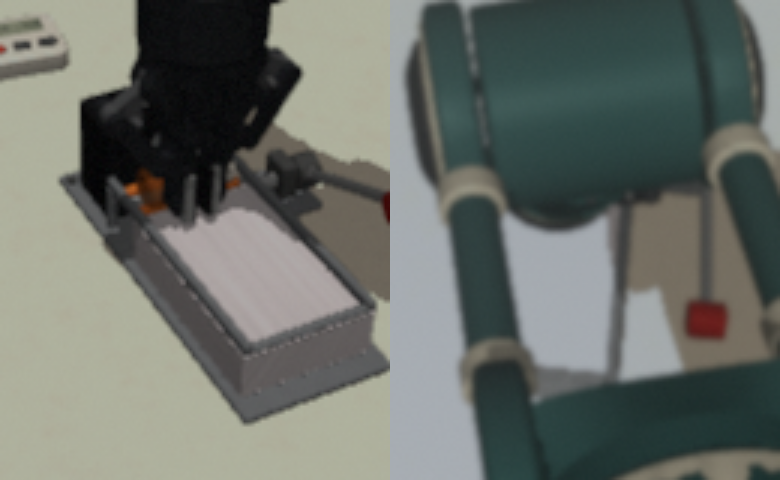

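```bash
python3 -m pendant '0.04 0 0 0;0.1 0 -0.02 0;0.15 0 -0.1 0;0.19 0 -0.22 0;0.19 0 -0.3 0;0.19 0 -0.3 0;0.19 0 -0.3 0' 10
python3 - <<'E'
from go import *
c=calibration("wrist");i=get_image("wrist");cv2.imwrite("pics/w4.png",i);j=get_image("scene");cv2.imwrite("pics/s4.png",cv2.resize(j[170:330,290:420],None,fx=3,fy=3))
cs=calibration("scene")
for n,cc in(("wrist",c),("scene",cs)):
    o=outline_of(n,"sample_vial")
    if o: print(n,o[0]["score"],o[0]["point"],proj(cc,W((0,2,48))))
print("knob",proj(c,W((-109.6,-95,65))))
print(rows((-109.6,-95,200)),rows((-109.6,-95,121)))
E
```

```text
time_s: 5.85
tcp_pos: [0.4711, 0.1192, 0.238]
tool_rot: [0.118, 3.137, 0.001]
force: [0.6, -0.0, -1.2]
width: 0.0101
finger_force: 0.0
wrist 0.81 [313.8, 365.9] [[303.47070216 364.83756692]]
scene 0.58 [346.5, 230.7] [[349.06757403 227.13981263]]
knob [[160.06975833 243.0206154 ]]
(array([-0.0038, -0.2666,  0.0875]), np.float64(0.0), 6.05, 0.009821344355123319) (array([-0.0045, -0.2664,  0.285 ]), np.float64(0.0), 6.05, 0.009821344355123319)
```

View pics/w4.png

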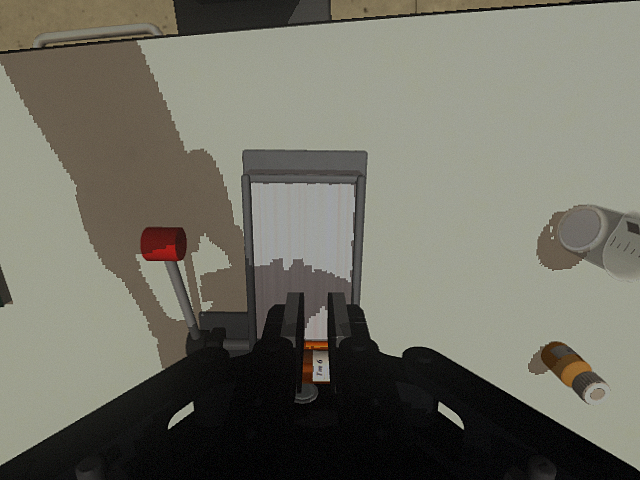

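View pics/s4.png

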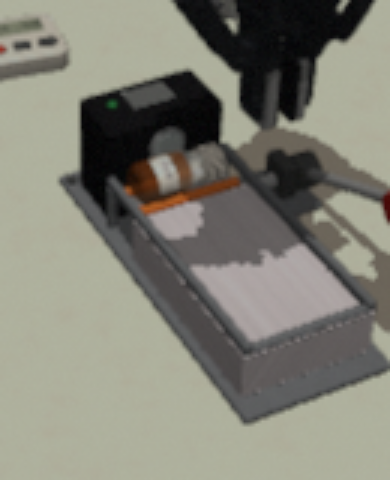

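```bash
python3 -m pendant '-0.003 -0.12 0.03 0;-0.003 -0.22 0.06 0;-0.003 -0.262 0.0875 0;-0.003 -0.262 0.0875 0;-0.003 -0.262 0.0875 0;-0.003 -0.262 0.0875 0' 55
python3 - <<'E'
from go import *
c=calibration("wrist");i=get_image("wrist");cv2.imwrite("pics/w5.png",i)
print("knob",proj(c,W((-109.6,-93,65))))
b,g,r=[i[...,k].astype(int) for k in range(3)]
m=(r>90)&(g<.4*r)&(b<.4*r);ys,xs=np.nonzero(m);print(xs.min(),xs.max(),ys.min(),ys.max(),m.sum())
print(rows((-109.6,-93,116)))
E
```

```text
time_s: 6.65
tcp_pos: [0.4643, 0.0151, 0.2018]
tool_rot: [-0.118, -3.139, -0.001]
force: [-0.3, -0.5, 0.1]
width: 0.0547
finger_force: 0.0
knob [[314.98739532 259.99526694]]
295 396 242 400 1530
(array([ 0.003 , -0.0025,  0.2152]), np.float64(0.0003), 6.7, 0.05465212008989404)
```

View pics/w5.png

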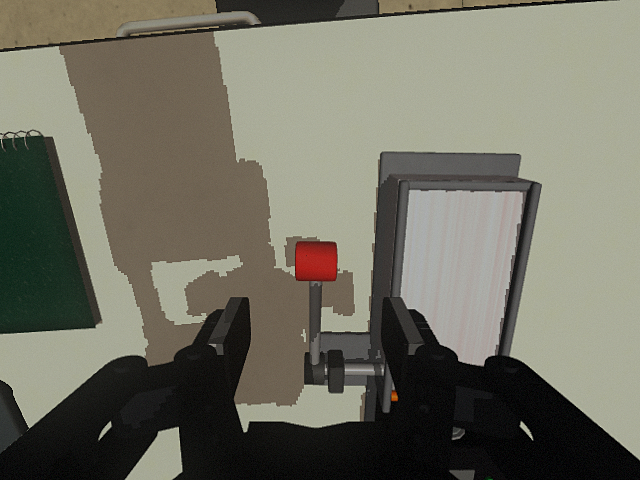

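```bash
python3 -m pendant '0.003 -0.002 0.08 0;0.003 -0.002 0.15 0;0.003 -0.002 0.19 0;0.003 -0.002 0.215 0;0.003 -0.002 0.215 0;0.003 -0.002 0.215 0' 55
python3 -m pendant '0 0 0 0;0 0 0 0;0 0 0 0;0 0 0 0;0 0 0 0;0 0 0 0;0 0 0 0;0 0 0 0' 10
python3 - <<'E'
from go import *
s=sense();k=s["tcp_pos"];print(k,s["force"],s["finger_force"])
for a in np.linspace(1.15,0,16)[1:]: print((-(120*np.sin(1.15)-120*np.sin(a))/400).round(4),(-(120*np.cos(a)-120*np.cos(1.15))/400).round(4),end='; ')
E
```

```text
time_s: 7.3
tcp_pos: [0.4635, 0.0141, 0.1165]
tool_rot: [0.117, 3.138, 0.0]
force: [-0.1, 0.2, 0.4]
width: 0.0548
finger_force: 0.0
time_s: 8.1
tcp_pos: [0.4636, 0.0148, 0.117]
tool_rot: [0.122, 3.137, 0.004]
force: [-0.5, 6.2, 2.0]
width: 0.023
finger_force: 60.7
[0.46359614 0.01484377 0.11703168] [-0.52316173  6.22553819  2.02173847] 60.73877513408661
-0.0102 -0.0206; -0.0219 -0.0404; -0.0351 -0.0592; -0.0498 -0.0769; -0.0657 -0.0935; -0.0829 -0.1088; -0.1012 -0.1228; -0.1204 -0.1353; -0.1406 -0.1463; -0.1616 -0.1557; -0.1833 -0.1635; -0.2054 -0.1696; -0.228 -0.1739; -0.2509 -0.1766; -0.2738 -0.1775;
```

```bash
python3 -m pendant '-0.0102 0 -0.0206 0;-0.0219 0 -0.0404 0;-0.0351 0 -0.0592 0;-0.0498 0 -0.0769 0;-0.0657 0 -0.0935 0;-0.0829 0 -0.1088 0;-0.1012 0 -0.1228 0;-0.1204 0 -0.1353 0;-0.1406 0 -0.1463 0;-0.1616 0 -0.1557 0;-0.1833 0 -0.1635 0;-0.2054 0 -0.1696 0;-0.228 0 -0.1739 0;-0.2509 0 -0.1766 0;-0.2738 0 -0.1775 0;-0.2738 0 -0.1775 0;-0.2738 0 -0.1775 0;-0.2738 0 -0.1775 0' 10
python3 - <<'E'
from go import *
s=sense();print(s["force"],s["finger_force"],s["width"])
T=R.from_rotvec(s["tool_rot"]).as_matrix();g=s["tcp_pos"]+.051*T[:,2]-W((0,-93,136));print("grasp err reader-ish",g)
i=get_image("scene");j=get_image("wrist");
cv2.imwrite("pics/s6.png",np.hstack([cv2.resize(i[150:310,280:420],None,fx=3,fy=3),cv2.resize(j,None,fx=.58,fy=.58)[:,:].copy() if 0 else cv2.copyMakeBorder(cv2.resize(j,(370,278)),0,202,0,0,0)]))
E
```

```text
time_s: 9.9
tcp_pos: [0.5705, 0.006, 0.1868]
tool_rot: [-0.119, -3.136, -0.001]
force: [-4.2, 2.3, 2.0]
width: 0.0229
finger_force: 60.3
[-4.24553018  2.29404756  1.9735371 ] 60.28286039829254 0.022878792539494555
grasp err reader-ish [-2.19403482e-03 -5.92724410e-05 -2.46914811e-04]
```

View pics/s6.png

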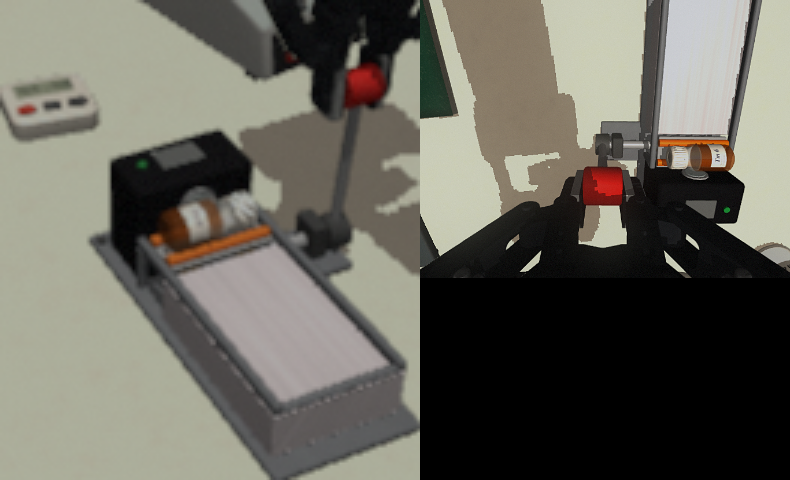

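```bash
python3 -c "
from workcell import *
print(sign_off())"
```

```text
the job is handed in; nothing more can be done
None
```

The vial rolled into the cradle, and I handed the job in at about 10 s with the gripper holding the lever upright at about 60 N. The last pictures show the vial raised in the cradle; the hand-in returned no verdict.

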